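# Lock a lamp cartridge into its bayonet socket and hold it

## Task

Pick up the blue-handled lamp cartridge and fit it into the bayonet socket of the white lamp box: with its lugs in the notches, push it straight down against the spring, then turn it a quarter turn clockwise (seen from above) to the stop. Finish while still gripping it there, upright, pushed in and turned, and do not let go, because the socket is sprung to turn back. Leave the vial, the beaker and the marker pen where they are.

Things in the scene. Friction and masses are not known exactly. Their poses are not given: they have to be found in the camera images.
- cartridge: Loose lamp cartridge, about 0.12 kg, upright on the bench, any yaw. Origin: centre of its underside, z up. Brass barrel 28 mm across with two lugs pointing to its +x and -x (8 mm wide, 4 to 10 mm above the underside, tips 19 mm from the axis); slot 7 mm wide, 6 mm deep along x in the underside; flange 48 mm across, 22 to 27 mm up. Same after a half turn.
- cartridge_handle (a point): Point on the cartridge's axis 50 mm above its underside, in the blue bar handle; axes as the cartridge. The handle reaches from 27 to 67 mm above the underside, is 38 mm long along x (in line with the lugs, white marks on top) and 28 mm wide across y: grip it across y.
- lamp_box: Fixed white lamp box. Origin: on the bench, under the vertical socket axis, which is its z. Case 30 mm high, reaching 63 mm to its -x, 87 mm to +x, 60 mm to either y. On it stands the round socket, up to 60 mm above the bench. The cartridge goes in with its x along the box's x, either way round.
- socket_mouth (a point): Centre of the socket's mouth, 60 mm above the bench, axes as the box. Black collar 62 mm across, 8 mm thick, hole 32 mm, notches at +x and -x 12 mm wide out to 24 mm from the axis (white marks; red marks: locked direction, y). Underside 10 mm below the mouth: meets plunger; 18 mm: lugs clear the collar; 22 mm: flange meets collar.
- socket_turn (a joint): Turning of the plunger, rad: 0 at rest, grows as the cartridge turns it clockwise seen from above; spring 0.02 N m at 0, 0.15 N m at a quarter turn. It lags the cartridge by up to 0.2 rad of play. Push the cartridge 19 to 22 mm in before turning; it turns clockwise only, to a fixed stop at about 92 degrees; the collar then keeps its lugs from rising.
- socket_plunger (a joint): Spring plunger in the socket, m: 0 up, grows as it is pressed down, to 0.0125; it pushes up with about 3 N at 0, 8.5 N at 0.008, 11.5 N at the bottom. A blade on top (4 mm thick, 21 mm long, 5 mm high, along the notches at rest) fits the slot under the cartridge.
- vial: Small vial with a yellow cap, 16 mm across, 40 mm high, standing loose; origin at the centre of its underside. Bystander.
- cup: White plastic beaker, 65 mm across, 80 mm high, standing loose; origin at the centre of its underside. Bystander.
- pen: Red and white marker pen, 135 mm long along its y, 17 mm thick, lying loose; origin at its middle, at the underside. Bystander.
There are look-alikes about, which are no part of the job. Leave any green or turquoise look-alike of the cartridge alone.

How it is judged:
By the outcome, as a careful person would: the job done as asked, in the order asked, and still so for the second after the job is handed in, while the arm keeps its last pose, push and grip.
It also fails if it takes over 42 s, if anything falls off the work surface, if the arm or the gripper's body presses on something with over 40 N, if the wrist force passes 120 N, or if a joint passes its speed limit or range.

## Robot

A 6-joint arm with a two-finger parallel gripper is mounted at the origin on a cart in front of the work surface, level with it; the furniture and walls round the work are solid. World frame = base frame: x ahead of the robot, y to its left, z up, the work surface at z = 0. Lengths are in m, angles in degrees, forces in N, time in s.
With the tool pointing down it reaches from about 0.375 to 0.9 m from the base axis. Payload 3.1 kg.
Tool frame: the origin (TCP) lies midway between the tips of the shut fingers; the grasp point (between the pads) lies bot.hold_point_z behind it (bot.hold_point_z is the distance from the TCP to the grasp point, in m); z points along the fingers, y is the direction in which the jaws open and shut (so a half turn about z gives the same grasp; the last joint's range is limited). The gripper opens to 87 mm and grips with 3 to 60 N. Pads are 19 mm wide; open, the fingers measure 117 mm over their backs; the gripper's body (75 mm by 190 mm) begins 51 mm behind the grasp point.
Start: joints at [63.799, 30.224, 82.088, -0, 67.689, -10.227], TCP at [0.172, 0.601, 0.223] pointing down, gripper open.
Joint ranges: [-176.69, 176.69], [-43.24, 126.21], [12.49, 139.97], [-82, 262], [0, 151.66], [-163.58, 163.58]. Speed limits (degrees/s): [159.86, 159.86, 180, 180, 180, 180].

## Interface

Orientations are given as a 3x3 rotation matrix whose columns are the frame's x, y, z axes.
In Python, from rig import bot, vision, hand_in gives the robot as it stands. The module is installed in compiled form; this text tells all that it offers.
- The arm moves only by the shell command python3 -m handwheel 'ROWS'. ROWS is JSON, a list of rows, each an object of numbers: "hand": the gripper's target within -1 to 1 (fully open at 1, half-way at 0, shut at -1); "dx", "dy", "dz": the shift along the world's x, y, z in cm; "wx", "wy", "wz": the turn, a rotation vector about the world's x, y, z in rad. In form: [{"hand": .., "dx": .., "dy": .., "dz": .., "wx": .., "wy": .., "wz": ..}, ...]. A call has 1 to 10 rows; each row shifts and turns the commanded pose from where the row before left it; what a row does not reach is not made up. A row lasts 1/10 s, in which the tool goes at most 50 mm and 8.59 degrees, less where a joint would pass 70% of its speed; a pose out of reach is approached as far as the arm can. A call with a gripper value outside its range is refused whole. The fingers move at their own pace and stop on an object; the grip force is fixed at half the most. Time passes only in rows, so rows that do not move let the fingers close. It gives the time, the measured TCP pose, the force and the opening at its end, in the units of the state.
- bot.read_state(): the state, without advancing time (a new reading comes with each control period).
- vision.capture(name): name is "scene" or "top" or "wrist"; returns (picture, depth): 384x512x3 uint8, red, green, blue; 384x512 float32, m along the optical axis (not along the pixel's ray), 0 where there is no reading.
- vision.get_calibration(name): a dict with "fx", "fy", "cx", "cy" (pixels), "rvec" (rotation vector, rad) and "tvec" (3), from world to camera coordinates, as OpenCV has them. Camera axes: x right, y down, z forward; pixel columns grow to the right and rows downward; lengths in m; the calibration is good to about 2 mm. A picture is of the moment at which its call begins: read the wrist's pose just before it. get_calibration takes no time and is no camera call; for the wrist camera it gives the pose at the moment of the call.
- hand_in(): hands the job in, once; it reports no verdict.
The state is a dict: "time_s": time; "joint_positions": joint angles; "qvel": joint speeds; "tau": joint torques, N m; "position": TCP position; "tcp_rot": TCP orientation; "force": force on the tool from outside, world axes, zero at the start; "moment": the same for the moment, N m; "opening": opening from 0.0 (shut) to 1.0 (fully open).
Only numpy, scipy, OpenCV 4.12 (cv2) and the standard library are available. Lean on these libraries where they do the work, as an engineer would, in place of code of your own. Each camera call takes 0.05 s, during which the arm holds its last target.

## Working session

There is one attempt and no reset: what is moved stays moved. The work goes in short steps, Python scripts to look and compute and a shell command to move; the robot and the scene stay as the last step left them, time stands still between calls to the robot, and variables do not carry over. Pictures are saved under pics/ and viewed, and the job is handed in when it is done.

```bash
mkdir -p pics
python3 - <<'E'
from rig import bot,vision
import cv2,numpy as np
s=bot.read_state();print(s['time_s'],s['position'],s['tcp_rot'],s['opening'],bot.hold_point_z)
for n in ['scene','top']:
    p,d=vision.capture(n);cv2.imwrite(f'pics/{n}0.png',p[:,:,::-1]);np.savez(f'{n}0.npz',p=p,d=d)
    print(n,vision.get_calibration(n))
E
```

```text
0.0 [0.1716414  0.60020225 0.22156857] [[-9.61397057e-01  2.75163310e-01 -9.22435078e-04]
 [ 2.75164635e-01  9.61395130e-01 -1.95648007e-03]
 [ 3.48473059e-04 -2.13477570e-03 -9.99997661e-01]] 0.9979296084984625 0.0187
scene {'fx': 362.0842119110462, 'fy': 362.0842119110462, 'cx': 256.1623050586142, 'cy': 192.20561589688043, 'rvec': array([ 1.9428948 , -0.79110898,  0.46303773]), 'tvec': array([-0.42721524,  0.23239812,  0.60486124])}
top {'fx': 467.9832355810482, 'fy': 467.9832355810482, 'cx': 248.06591917492477, 'cy': 188.5799666295047, 'rvec': array([ 2.13084173, -2.15210347,  0.11826111]), 'tvec': array([-0.02962981,  0.54268406,  1.14526194])}
```

View pics/scene0.png

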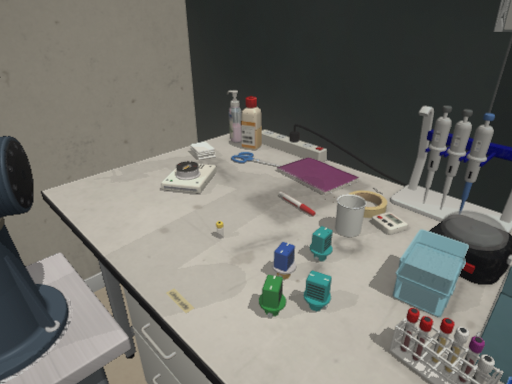

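View pics/top0.png

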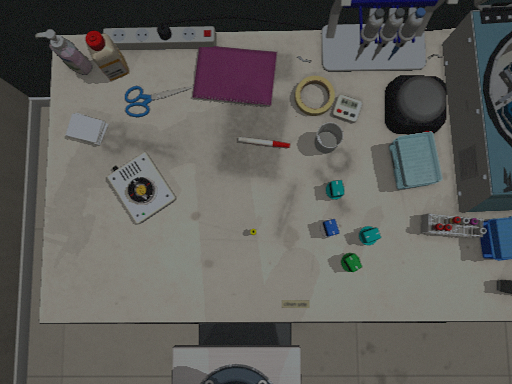

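```bash
cat > h.py <<'E'
import cv2,numpy as np
def RT(c): return cv2.Rodrigues(np.array(c['rvec']))[0],np.array(c['tvec'])
def ray(c,uv,z):
    R,t=RT(c);uv=np.atleast_2d(uv).astype(float)
    d=np.c_[(uv[:,0]-c['cx'])/c['fx'],(uv[:,1]-c['cy'])/c['fy'],np.ones(len(uv))]@R
    C=-R.T@t
    return C+d*((z-C[2])/d[:,2])[:,None]
def pts(c,d):
    R,t=RT(c);v,u=np.mgrid[:d.shape[0],:d.shape[1]]
    X=np.stack([(u-c['cx'])/c['fx']*d,(v-c['cy'])/c['fy']*d,d],-1)
    return (X-t)@R
def proj(c,P):
    R,t=RT(c);q=np.atleast_2d(P)@R.T+t
    return np.c_[q[:,0]/q[:,2]*c['fx']+c['cx'],q[:,1]/q[:,2]*c['fy']+c['cy']]
E
python3 - <<'E'
from rig import vision
from h import *
D=np.load('top0.npz');p=D['p'][:,:,::-1];d=D['d'];S=np.load('scene0.npz');q=S['p'][:,:,::-1]
a=cv2.resize(p[140:236,95:191],(400,400),interpolation=2);b=cv2.resize(p[170:280,300:410],(400,400),interpolation=2)
e=cv2.resize(q[220:320,240:340],(400,400),interpolation=2);f=cv2.resize(q[150:200,155:235],(400,250),interpolation=2)
z=np.zeros((300,800,3),np.uint8)
cv2.imwrite('pics/crop1.png',np.hstack([a,b]));
f=cv2.copyMakeBorder(f,0,150,0,0,0);cv2.imwrite('pics/crop2.png',np.hstack([e,f]))
c=vision.get_calibration('top');h=cv2.cvtColor(p,cv2.COLOR_BGR2HSV)
P=pts(c,d);
for n,(u,v) in dict(box=(141,188),corner=(130,200),blue=(331,228),turq1=(336,188),turq2=(370,236),green=(352,262),vial=(253,232),cup=(330,138),pen=(262,143)).items():
    print(n,P[v,u].round(4),h[v,u])
m=cv2.inRange(h,(110,120,60),(125,255,255));m[:190]=0;m[270:]=0;m[:,:300]=0;m[:,400:]=0
n,l,st,ce=cv2.connectedComponentsWithStats(m);print(st,ce)
i=1+np.argmax(st[1:,4]);yx=np.argwhere(l==i);print(P[l==i][:,2])
E
```

```text
box [0.5451 0.2334 0.0493] [ 22 189 100]
corner [0.5171 0.2653 0.0316] [ 25  29 113]
blue [ 0.4397 -0.2357  0.0661] [109 196 125]
turq1 [ 0.5372 -0.251   0.0663] [ 89 232 111]
turq2 [ 0.4195 -0.328   0.0693] [ 89 237 115]
green [ 0.358  -0.283   0.0676] [ 69 199 104]
vial [ 0.4328 -0.0465  0.0406] [ 34 133  48]
cup [ 0.6779 -0.2501  0.0037] [30 11 96]
pen [ 0.6652 -0.0718  0.0113] [ 30  12 129]
[[     0      0    512    384 196588]
 [   332    219      3      1      3]
 [   326    221      1      1      1]
 [   330    220      1      1      1]
 [   325    223      1      1      1]
 [   329    222      1      1      1]
 [   330    224      1      1      1]
 [   336    224      1      2      2]
 [   337    227      1      2      2]
 [   326    228      1      1      1]
 [   338    230      1      2      2]
 [   327    232      1      1      1]
 [   332    232      1      1      1]
 [   338    233      1      1      1]
 [   331    235      1      1      1]
 [   335    234      1      1      1]] [[255.49216636 191.4964596 ]
 [333.         219.        ]
 [326.         221.        ]
 [330.         220.        ]
 [325.         223.        ]
 [329.         222.        ]
 [330.         224.        ]
 [336.         224.5       ]
 [337.         227.5       ]
 [326.         228.        ]
 [338.         230.5       ]
 [327.         232.        ]
 [332.         232.        ]
 [338.         233.        ]
 [331.         235.        ]
 [335.         234.        ]]
[0.06681698 0.0703555  0.06416119]
```

View pics/crop1.png

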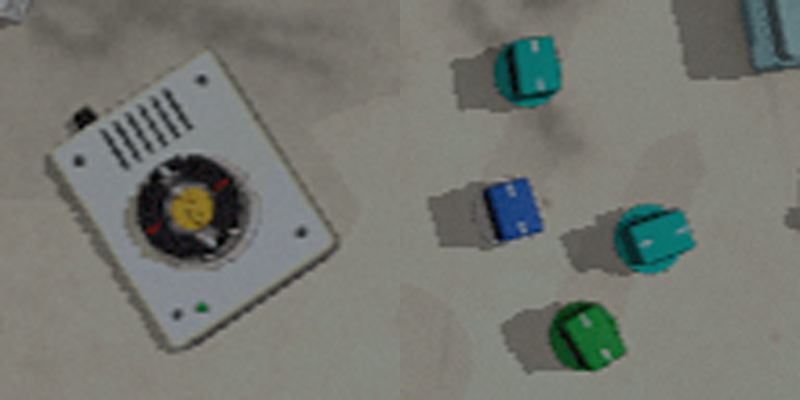

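View pics/crop2.png

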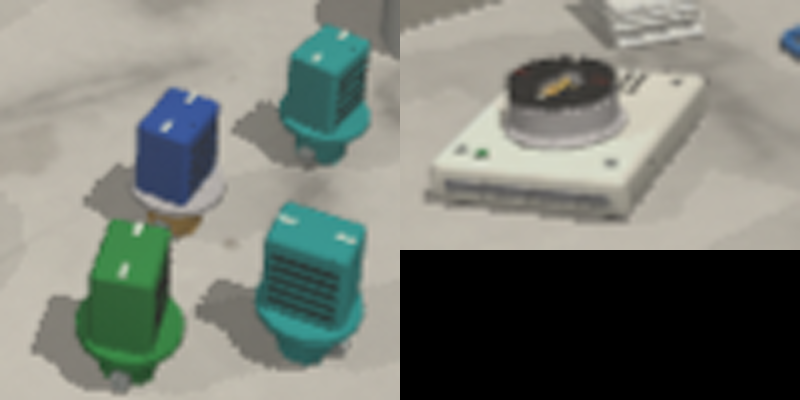

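Run:
```python
from rig import vision
from h import *
for n,(u0,u1,v0,v1) in dict(top=(300,400,200,250),scene=(265,305,235,285)).items():
    D=np.load(n+'0.npz');p=D['p'];c=vision.get_calibration(n);h=cv2.cvtColor(p,cv2.COLOR_RGB2HSV)
    m=cv2.inRange(h,(100,120,50),(130,255,255));r=np.zeros_like(m);r[v0:v1,u0:u1]=m[v0:v1,u0:u1]
    yx=np.argwhere(r)[:,::-1];print(n,len(yx),yx.mean(0))
    if n=='top':
        cn=max(cv2.findContours(r,0,1)[0],key=cv2.contourArea)
        w=ray(c,cn[:,0],.067)[:,:2].astype(np.float32);print(cv2.minAreaRect(w*1000),ray(c,yx.mean(0),.067))
D=np.load('top0.npz');c=vision.get_calibration('top');P=pts(c,D['d'])
# marks in crop1
k=96/400;b=np.array([[222,185],[153,230],[182,162],[205,240],[190,208]])*k+[95,140]
print('box marks',ray(c,b,.06).round(4))
k=110/400;b=(np.array([[510,190],[521,230]])-[400,0])*k+[300,170];print('blue marks',b,ray(c,b,.067).round(4))
m=(P[...,2]>.053)&(P[...,2]<.066)&(abs(P[...,0]-.545)<.06)&(abs(P[...,1]-.233)<.06)
print('collar',m.sum(),P[m].mean(0), cv2.minEnclosingCircle((P[m][:,:2]*1000).astype(np.float32)))
k=96/400
b=np.array([[210,50],[50,155],[180,350],[335,240]])*k+[95,140];w=ray(c,b,.03);print(w.round(4),w.mean(0))
```

```text
top 164 [331.21341463 227.25      ]
((441.504638671875, -235.8614501953125), (36.50578308105469, 27.588672637939453), 16.60556411743164) [[ 0.441457   -0.23616782  0.067     ]]
scene 318 [282.89622642 255.42138365]
box marks [[0.5525 0.2126 0.06  ]
 [0.5259 0.2534 0.06  ]
 [0.5667 0.237  0.06  ]
 [0.5195 0.2221 0.06  ]
 [0.5388 0.2315 0.06  ]]
blue marks [[330.25  222.25 ]
 [333.275 233.25 ]] [[ 0.4536 -0.2342  0.067 ]
 [ 0.427  -0.2407  0.067 ]]
collar 385 [0.54026482 0.23132139 0.06045461] ((540.229248046875, 232.38027954101562), 32.29335403442383)
[[0.6413 0.229  0.03  ]
 [0.5768 0.3266 0.03  ]
 [0.4561 0.2434 0.03  ]
 [0.5222 0.1499 0.03  ]] [0.54909121 0.23719957 0.03      ]
```

Run:
```python
from rig import vision,bot
from h import *
c=vision.get_calibration('wrist');R,t=RT(c);C=-R.T@t;s=bot.read_state();T=np.array(s['tcp_rot'])
print(c['fx'],'cam in tool',T.T@(C-s['position']),'axes in tool',(T.T@R.T).round(3))
Z=lambda a:cv2.Rodrigues(np.array([0,0,np.radians(a)]))[0]
# tool rot at yaw_y=124: x yaw 214
def tool(yy): y=np.radians(yy);return np.c_[[-np.sin(y)*-1,-np.cos(y),0],[np.cos(y),np.sin(y),0],[0,0,-1]]
print(tool(74.03).round(3))
for z in (.12,.16,.2):
  for nm,yy,X in (('box',124,(.54,.232,.06)),('cart',105,(.441,-.236,.067))):
    Rt=tool(yy);p=np.array([X[0],X[1],z]);A=T.T@R.T;o=T.T@(C-s['position'])
    q=(Rt@A).T@(np.array(X)-p-Rt@o);print(z,nm,q[:2]/q[2]*c['fx']+[c['cx'],c['cy']],q[2])
```

```text
299.41115414464946 cam in tool [ 0.06768552 -0.00064312 -0.1619246 ] axes in tool [[-0.    -0.968 -0.25 ]
 [ 1.    -0.001  0.   ]
 [-0.    -0.25   0.968]]
[[ 0.961  0.275  0.   ]
 [-0.275  0.961  0.   ]
 [ 0.     0.    -1.   ]]
0.12 box [257.14788664 199.15996974] 0.2317954410279823
0.12 cart [257.17442662 201.87978498] 0.22501707962063164
0.16 box [257.0217433  186.23280999] 0.2705289347842717
0.16 cart [257.04114384 188.22097598] 0.2637505733769211
0.2 box [256.92719755 176.54376787] 0.3092624285405611
0.2 cart [256.94199515 178.06022491] 0.30248406713321047
```

```bash
python3 -m handwheel '[{"hand":0.3,"dx":3.1,"dy":-3.1,"dz":-0.6,"wz":0.0875},{"hand":0.3,"dx":3.1,"dy":-3.1,"dz":-0.6,"wz":0.0875},{"hand":0.3,"dx":3.1,"dy":-3.1,"dz":-0.6,"wz":0.0875},{"hand":0.3,"dx":3.1,"dy":-3.1,"dz":-0.6,"wz":0.0875},{"hand":0.3,"dx":3.1,"dy":-3.1,"dz":-0.6,"wz":0.0875},{"hand":0.3,"dx":3.1,"dy":-3.1,"dz":-0.6,"wz":0.0875},{"hand":0.3,"dx":3.1,"dy":-3.1,"dz":-0.6,"wz":0.0875},{"hand":0.3,"dx":3.1,"dy":-3.1,"dz":-0.6,"wz":0.0875},{"hand":0.3,"dx":3.1,"dy":-3.1,"dz":-0.6,"wz":0.0875},{"hand":0.3,"dx":3.1,"dy":-3.1,"dz":-0.6,"wz":0.0875}]' && python3 -m handwheel '[{"hand":0.3,"dx":3.0,"dy":-3.0},{"hand":0.3,"dx":2.8,"dy":-2.8},{"hand":0.3},{"hand":0.3},{"hand":0.3}]'
python3 - <<'E'
from rig import bot,vision
from h import *
s=bot.read_state();c=vision.get_calibration('wrist');p,d=vision.capture('wrist');np.savez('w1.npz',p=p,d=d,c=c,s=s,allow_pickle=True)
print(s['position'],s['joint_positions'],s['qvel']);cv2.imwrite('pics/w1.png',p[:,:,::-1])
E
```

```text
[0.17168012 0.60027244 0.22167934] [ 6.37994012e+01  3.02728592e+01  8.21487785e+01 -2.27236409e-03
  6.76897724e+01 -1.02263357e+01] [-0.04222268 -0.06853015 -0.1696004   0.07356888 -0.12439589  0.02167735]invalid input
```

View pics/w1.png

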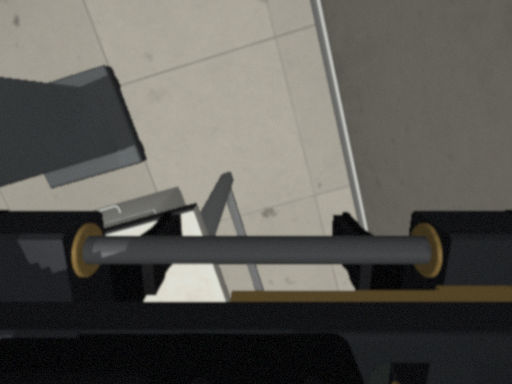

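`invalid input`, and the arm did not move, so I'm retrying with every key in each row.

```bash
python3 -m handwheel '[{"hand":0.3,"dx":3.1,"dy":-3.1,"dz":-0.6,"wx":0,"wy":0,"wz":0.0875},{"hand":0.3,"dx":3.1,"dy":-3.1,"dz":-0.6,"wx":0,"wy":0,"wz":0.0875},{"hand":0.3,"dx":3.1,"dy":-3.1,"dz":-0.6,"wx":0,"wy":0,"wz":0.0875},{"hand":0.3,"dx":3.1,"dy":-3.1,"dz":-0.6,"wx":0,"wy":0,"wz":0.0875},{"hand":0.3,"dx":3.1,"dy":-3.1,"dz":-0.6,"wx":0,"wy":0,"wz":0.0875},{"hand":0.3,"dx":3.1,"dy":-3.1,"dz":-0.6,"wx":0,"wy":0,"wz":0.0875},{"hand":0.3,"dx":3.1,"dy":-3.1,"dz":-0.6,"wx":0,"wy":0,"wz":0.0875},{"hand":0.3,"dx":3.1,"dy":-3.1,"dz":-0.6,"wx":0,"wy":0,"wz":0.0875},{"hand":0.3,"dx":3.1,"dy":-3.1,"dz":-0.6,"wx":0,"wy":0,"wz":0.0875},{"hand":0.3,"dx":3.1,"dy":-3.1,"dz":-0.6,"wx":0,"wy":0,"wz":0.0875}]'
```

```text
time_s: 1.15
position: [0.4829, 0.2894, 0.1621]
tcp_rot: [[-0.825, -0.564, -0.0], [-0.564, 0.825, -0.0], [0.0, 0.0, -1.0]]
force: [0.5, -0.1, -1.5]
opening: 0.653
```

```bash
python3 -m handwheel '[{"hand":0.3,"dx":3.0,"dy":-3.0,"dz":0,"wx":0,"wy":0,"wz":0},{"hand":0.3,"dx":2.7,"dy":-2.7,"dz":0,"wx":0,"wy":0,"wz":0},{"hand":0.3,"dx":0,"dy":0,"dz":0,"wx":0,"wy":0,"wz":0},{"hand":0.3,"dx":0,"dy":0,"dz":0,"wx":0,"wy":0,"wz":0}]'
cat > w.py <<'E'
import sys,pickle
from rig import bot,vision
from h import *
n=sys.argv[1]
s=bot.read_state();c=vision.get_calibration('wrist');p,d=vision.capture('wrist');pickle.dump((p,d,c,s),open(n+'.pkl','wb'))
print(s['time_s'],np.round(s['position'],4),np.round(s['joint_positions'],1));cv2.imwrite(f'pics/{n}.png',p[:,:,::-1])
E
python3 w.py w2
```

```text
time_s: 1.55
position: [0.5391, 0.233, 0.1621]
tcp_rot: [[-0.829, -0.56, -0.001], [-0.56, 0.829, 0.0], [0.001, 0.001, -1.0]]
force: [0.0, 0.7, -0.0]
opening: 0.653
1.55 [0.5391 0.233  0.1621] [  12.5   31.7   91.     0.    57.5 -111.6]
```

View pics/w2.png

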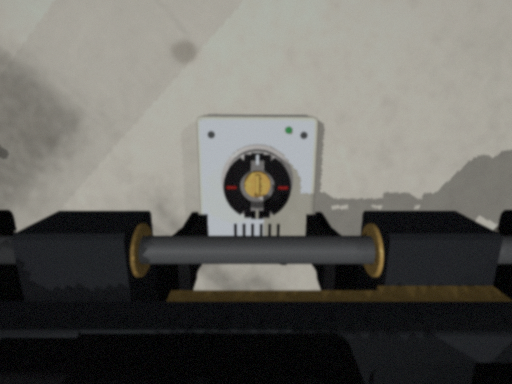

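Run:
```python
import pickle
from h import *
p,d,c,s=pickle.load(open('w2.pkl','rb'))
P=pts(c,d);h=cv2.cvtColor(p,cv2.COLOR_RGB2HSV)
cv2.imwrite('pics/w2c.png',cv2.resize(p[105:235,185:330,::-1],None,fx=5,fy=4.6,interpolation=2)[:600])
m=np.zeros(d.shape,np.uint8);m[140:225,215:300]=1
g=cv2.cvtColor(p,cv2.COLOR_RGB2GRAY)
dark=((g<60)&(m>0)).astype(np.uint8)
dark=cv2.morphologyEx(dark,cv2.MORPH_CLOSE,np.ones((9,9)))
cn=max(cv2.findContours(dark,0,1)[0],key=cv2.contourArea)
w=(ray(c,cn[:,0],.06)[:,:2]*1000).astype(np.float32);print('dark ellipse',cv2.fitEllipse(w),cv2.minEnclosingCircle(w))
zz=(P[...,2]>.056)&(P[...,2]<.065)&(m>0);w=(P[zz][:,:2]*1000).astype(np.float32);print('z',P[zz][:,2].mean(),cv2.minEnclosingCircle(w),cv2.fitEllipse(cv2.convexHull(w)))
red=((h[...,0]<8)|(h[...,0]>172))&(h[...,1]>120)&(h[...,2]>50)&(m>0)
n,l,st,ce=cv2.connectedComponentsWithStats(red.astype(np.uint8));k=[i for i in range(1,n) if st[i,4]>8];print(ce[k]);w=ray(c,ce[k],.06);print(w,w.mean(0))
if len(k)==2: v=w[1]-w[0];print('red yaw',np.degrees(np.arctan2(v[1],v[0])),np.hypot(*v[:2]))
# white box top edges
wh=((g>110)&(h[...,1]<60)).astype(np.uint8);wh[225:]=0;wh[:,:180]=0;wh[:,340:]=0
P3=(P[...,2]>.022)&(P[...,2]<.036);P3[225:]=0;P3[:110]=0
w=P[P3];e=cv2.minAreaRect((w[:,:2]*1000).astype(np.float32));print('case',e)
for y in (125,140,170,200,220):
    xs=np.where(P3[y])[0];print(y,xs.min(),xs.max(),ray(c,[[xs.min(),y],[xs.max(),y]],.03)[:,:2].round(4).tolist())
```

```text
dark ellipse ((539.1542358398438, 233.21456909179688), (58.84535217285156, 59.42025375366211), 24.826459884643555) ((538.9609985351562, 233.31076049804688), 30.381467819213867)
z 0.059832632563764844 ((540.2793579101562, 233.40553283691406), 31.410167694091797) ((540.3553466796875, 233.43798828125), (61.71916198730469, 62.120880126953125), 128.87289428710938)
[[231.         187.        ]
 [282.51851852 187.24074074]]
[[0.55289722 0.21381441 0.06      ]
 [0.52683474 0.25288286 0.06      ]] [0.53986598 0.23334864 0.06      ]
red yaw 123.7071608548406 0.046963783353495284
case ((534.2013549804688, 229.39706420898438), (110.89617919921875, 120.14875793457031), 33.71324920654297)
125 196 317 [[0.5278, 0.1546], [0.4626, 0.2513]]
140 197 317 [[0.5395, 0.1629], [0.4741, 0.2599]]
170 198 315 [[0.5645, 0.1791], [0.4991, 0.2762]]
200 200 313 [[0.5902, 0.1971], [0.5254, 0.2933]]
220 208 305 [[0.6042, 0.2154], [0.5476, 0.2994]]
```

View pics/w2c.png

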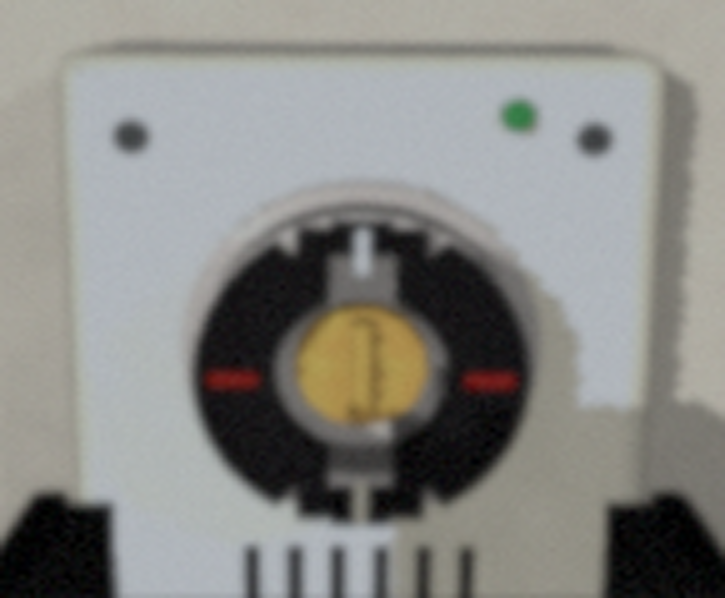

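```bash
python3 -m handwheel '[{"hand":0.3,"dx":-0.9,"dy":-4.7,"dz":0,"wx":0,"wy":0,"wz":-0.032},{"hand":0.3,"dx":-0.9,"dy":-4.7,"dz":0,"wx":0,"wy":0,"wz":-0.032},{"hand":0.3,"dx":-0.9,"dy":-4.7,"dz":0,"wx":0,"wy":0,"wz":-0.032},{"hand":0.3,"dx":-0.9,"dy":-4.7,"dz":0,"wx":0,"wy":0,"wz":-0.032},{"hand":0.3,"dx":-0.9,"dy":-4.7,"dz":0,"wx":0,"wy":0,"wz":-0.032},{"hand":0.3,"dx":-0.9,"dy":-4.7,"dz":0,"wx":0,"wy":0,"wz":-0.032},{"hand":0.3,"dx":-0.9,"dy":-4.7,"dz":0,"wx":0,"wy":0,"wz":-0.032},{"hand":0.3,"dx":-0.9,"dy":-4.7,"dz":0,"wx":0,"wy":0,"wz":-0.032},{"hand":0.3,"dx":-0.9,"dy":-4.7,"dz":0,"wx":0,"wy":0,"wz":-0.032},{"hand":0.3,"dx":-0.9,"dy":-4.6,"dz":0,"wx":0,"wy":0,"wz":-0.032}]';python3 -m handwheel '[{"hand":0.3,"dx":-0.8,"dy":0,"dz":0,"wx":0,"wy":0,"wz":0},{"hand":0.3,"dx":0,"dy":0,"dz":0,"wx":0,"wy":0,"wz":0},{"hand":0.3,"dx":0,"dy":0,"dz":0,"wx":0,"wy":0,"wz":0}]'
python3 w.py w3
```

```text
time_s: 2.6
position: [0.4484, -0.2351, 0.1627]
tcp_rot: [[-0.962, -0.273, -0.0], [-0.273, 0.962, 0.001], [-0.0, 0.001, -1.0]]
force: [0.7, -0.3, -0.0]
opening: 0.652
time_s: 2.9
position: [0.4406, -0.2328, 0.1624]
tcp_rot: [[-0.962, -0.274, -0.001], [-0.274, 0.962, 0.002], [0.001, 0.002, -1.0]]
force: [1.0, 0.6, -0.1]
opening: 0.651
2.9 [ 0.4406 -0.2328  0.1624] [ -40.7   25.7  103.5    0.    50.9 -146.7]
```

View pics/w3.png

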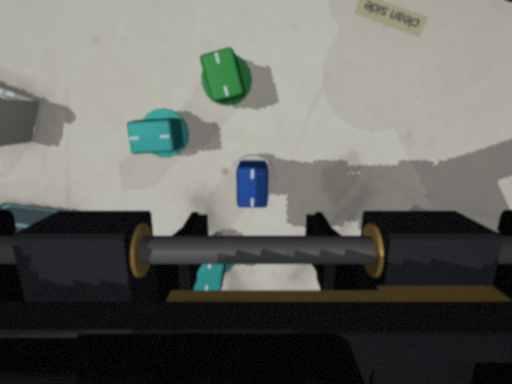

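Run:
```python
import pickle
from h import *
p,d,c,s=pickle.load(open('w3.pkl','rb'))
P=pts(c,d);h=cv2.cvtColor(p,cv2.COLOR_RGB2HSV)
m=cv2.inRange(h,(105,120,40),(130,255,255));r=np.zeros_like(m);r[145:220,225:285]=m[145:220,225:285]
r=cv2.morphologyEx(r,cv2.MORPH_CLOSE,np.ones((5,5)))
top=(r>0)&(P[...,2]>.062)&(P[...,2]<.072)
print(top.sum(),P[top][:,2].mean());print('depth top',cv2.minAreaRect((P[top][:,:2]*1000).astype(np.float32)))
cn=max(cv2.findContours(r,0,1)[0],key=cv2.contourArea)
print('mask on .067',cv2.minAreaRect((ray(c,cn[:,0],.067)[:,:2]*1000).astype(np.float32)))
g=h[...,2]; wm=((h[...,1]<90)&(g>130)).astype(np.uint8);wm[:163]=0;wm[209:]=0;wm[:,:243]=0;wm[:,262:]=0
n,l,st,ce=cv2.connectedComponentsWithStats(wm);k=[i for i in range(1,n) if st[i,4]>3];w=ray(c,ce[k],.067);print(ce[k],w)
if len(k)==2: v=w[0]-w[1];print(np.degrees(np.arctan2(v[1],v[0])),w.mean(0),np.hypot(*v[:2]))
cv2.imwrite('pics/w3c.png',cv2.resize(p[140:225,210:300,::-1],None,fx=6,fy=6,interpolation=2))
```

```text
1060 0.06670462314925608
depth top ((440.6639099121094, -237.70736694335938), (35.422550201416016, 25.791879653930664), 16.26919174194336)
mask on .067 ((438.3042297363281, -238.38270568847656), (39.42464828491211, 25.583824157714844), 16.355722427368164)
[[251.57894737 173.5       ]
 [251.28985507 204.7826087 ]] [[ 0.42922994 -0.24091262  0.067     ]
 [ 0.45706028 -0.23337765  0.067     ]]
-164.85054840815118 [ 0.44314511 -0.23714514  0.067     ] 0.028832341451395894
```

View pics/w3c.png

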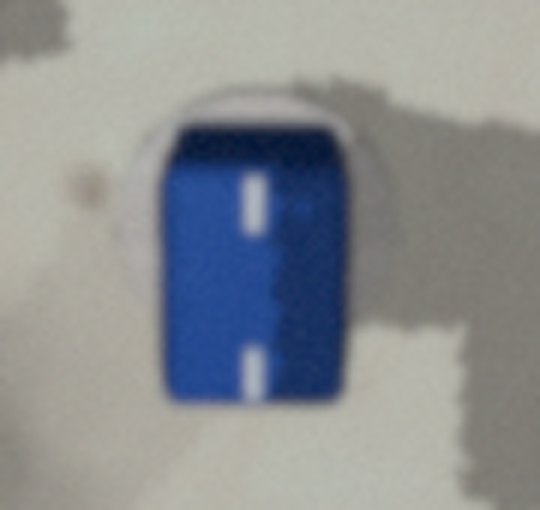

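```bash
python3 -m handwheel '[{"hand":0.3,"dx":0.1,"dy":-0.15,"dz":-3,"wx":0,"wy":0,"wz":0},{"hand":0.3,"dx":0,"dy":0,"dz":-2.5,"wx":0,"wy":0,"wz":0},{"hand":0.3,"dx":0,"dy":0,"dz":0,"wx":0,"wy":0,"wz":0},{"hand":0.3,"dx":0,"dy":0,"dz":0,"wx":0,"wy":0,"wz":0},{"hand":0.3,"dx":0,"dy":0,"dz":0,"wx":0,"wy":0,"wz":0}]'; python3 -m handwheel '[{"hand":0.3,"dx":0,"dy":0,"dz":0,"wx":0,"wy":0,"wz":0},{"hand":0.3,"dx":0,"dy":0,"dz":0,"wx":0,"wy":0,"wz":0}]'
```

```text
time_s: 3.45
position: [0.4429, -0.2364, 0.1086]
tcp_rot: [[-0.962, -0.274, 0.001], [-0.274, 0.962, -0.001], [-0.001, -0.002, -1.0]]
force: [-1.2, 0.1, -0.1]
opening: 0.653
time_s: 3.65
position: [0.4425, -0.2369, 0.1085]
tcp_rot: [[-0.962, -0.273, 0.002], [-0.273, 0.962, -0.001], [-0.001, -0.002, -1.0]]
force: [0.3, 0.3, -0.6]
opening: 0.652
```

```bash
python3 -m handwheel '[{"hand":0.3,"dx":0,"dy":0,"dz":-2.5,"wx":0,"wy":0,"wz":0},{"hand":0.3,"dx":0,"dy":0,"dz":-2.5,"wx":0,"wy":0,"wz":0},{"hand":0.3,"dx":0,"dy":0,"dz":-1.5,"wx":0,"wy":0,"wz":0},{"hand":0.3,"dx":0,"dy":0,"dz":-1,"wx":0,"wy":0,"wz":0},{"hand":0.3,"dx":0,"dy":0,"dz":0,"wx":0,"wy":0,"wz":0},{"hand":0.3,"dx":0,"dy":0,"dz":0,"wx":0,"wy":0,"wz":0}]'; python3 -m handwheel '[{"hand":0.3,"dx":0,"dy":0,"dz":0,"wx":0,"wy":0,"wz":0}]'
```

```text
time_s: 4.25
position: [0.4423, -0.237, 0.033]
tcp_rot: [[-0.962, -0.273, 0.001], [-0.273, 0.962, -0.001], [-0.0, -0.001, -1.0]]
force: [-0.5, 0.3, 0.5]
opening: 0.647
time_s: 4.35
position: [0.4425, -0.2371, 0.0334]
tcp_rot: [[-0.962, -0.273, 0.001], [-0.273, 0.962, -0.001], [-0.001, -0.002, -1.0]]
force: [0.6, -0.5, -0.3]
opening: 0.65
```

```bash
python3 -m handwheel '[{"hand":-1,"dx":0,"dy":0,"dz":0,"wx":0,"wy":0,"wz":0},{"hand":-1,"dx":0,"dy":0,"dz":0,"wx":0,"wy":0,"wz":0},{"hand":-1,"dx":0,"dy":0,"dz":0,"wx":0,"wy":0,"wz":0},{"hand":-1,"dx":0,"dy":0,"dz":0,"wx":0,"wy":0,"wz":0},{"hand":-1,"dx":0,"dy":0,"dz":0,"wx":0,"wy":0,"wz":0},{"hand":-1,"dx":0,"dy":0,"dz":0,"wx":0,"wy":0,"wz":0},{"hand":-1,"dx":0,"dy":0,"dz":0,"wx":0,"wy":0,"wz":0},{"hand":-1,"dx":0,"dy":0,"dz":0,"wx":0,"wy":0,"wz":0}]'
```

```text
time_s: 5.15
position: [0.442, -0.2366, 0.0326]
tcp_rot: [[-0.962, -0.273, 0.0], [-0.273, 0.962, -0.0], [-0.0, -0.0, -1.0]]
force: [-0.2, 0.5, 2.3]
opening: 0.319
```

```bash
python3 -m handwheel '[{"hand":-1,"dx":0,"dy":0,"dz":0.5,"wx":0,"wy":0,"wz":0},{"hand":-1,"dx":0,"dy":0,"dz":2,"wx":0,"wy":0,"wz":0},{"hand":-1,"dx":0,"dy":0,"dz":3,"wx":0,"wy":0,"wz":0},{"hand":-1,"dx":0,"dy":0,"dz":3,"wx":0,"wy":0,"wz":0},{"hand":-1,"dx":0,"dy":0,"dz":3,"wx":0,"wy":0,"wz":0},{"hand":-1,"dx":0,"dy":0,"dz":1,"wx":0,"wy":0,"wz":0},{"hand":-1,"dx":0,"dy":0,"dz":0,"wx":0,"wy":0,"wz":0},{"hand":-1,"dx":0,"dy":0,"dz":0,"wx":0,"wy":0,"wz":0}]'; python3 w.py w4
```

```text
time_s: 5.95
position: [0.4413, -0.2361, 0.1566]
tcp_rot: [[-0.962, -0.273, -0.001], [-0.273, 0.962, 0.001], [0.001, 0.002, -1.0]]
force: [0.5, 0.1, -0.8]
opening: 0.32
5.95 [ 0.4413 -0.2361  0.1566] [ -41.    26.4  103.5    0.    50.2 -146.8]
```

View pics/w4.png

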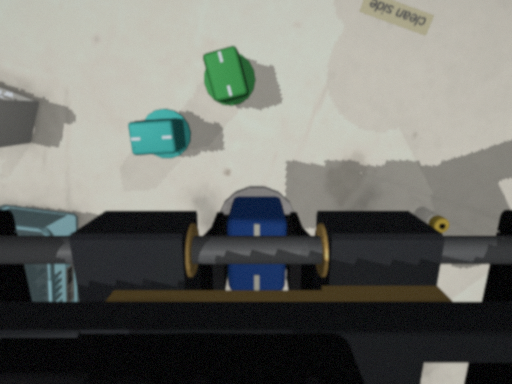

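```bash
python3 -m handwheel '[{"hand":-1,"dx":0.98,"dy":4.7,"dz":0,"wx":0,"wy":0,"wz":0.0311},{"hand":-1,"dx":0.98,"dy":4.7,"dz":0,"wx":0,"wy":0,"wz":0.0311},{"hand":-1,"dx":0.98,"dy":4.7,"dz":0,"wx":0,"wy":0,"wz":0.0311},{"hand":-1,"dx":0.98,"dy":4.7,"dz":0,"wx":0,"wy":0,"wz":0.0311},{"hand":-1,"dx":0.98,"dy":4.7,"dz":0,"wx":0,"wy":0,"wz":0.0311},{"hand":-1,"dx":0.98,"dy":4.7,"dz":0,"wx":0,"wy":0,"wz":0.0311},{"hand":-1,"dx":0.98,"dy":4.7,"dz":0,"wx":0,"wy":0,"wz":0.0311},{"hand":-1,"dx":0.98,"dy":4.7,"dz":0,"wx":0,"wy":0,"wz":0.0311},{"hand":-1,"dx":0.98,"dy":4.7,"dz":0,"wx":0,"wy":0,"wz":0.0311},{"hand":-1,"dx":0.98,"dy":4.7,"dz":0,"wx":0,"wy":0,"wz":0.0311}]';python3 -m handwheel '[{"hand":-1,"dx":0,"dy":0,"dz":-2,"wx":0,"wy":0,"wz":0},{"hand":-1,"dx":0,"dy":0,"dz":-1,"wx":0,"wy":0,"wz":0},{"hand":-1,"dx":0,"dy":0,"dz":0,"wx":0,"wy":0,"wz":0},{"hand":-1,"dx":0,"dy":0,"dz":0,"wx":0,"wy":0,"wz":0},{"hand":-1,"dx":0,"dy":0,"dz":0,"wx":0,"wy":0,"wz":0},{"hand":-1,"dx":0,"dy":0,"dz":0,"wx":0,"wy":0,"wz":0}]'; python3 w.py w5
python3 - <<'E'
from rig import bot,vision
import cv2,numpy as np
X=[]
for i in range(3): s=bot.read_state();X.append(s['position'])
print(X,np.degrees(np.arctan2(s['tcp_rot'][1][1],s['tcp_rot'][0][1])),s['moment'])
p,d=vision.capture('scene');cv2.imwrite('pics/s5.png',cv2.resize(p[100:220,130:270,::-1],None,fx=5,fy=5,interpolation=2))
print(bot.read_state()['position'])
E
```

```text
time_s: 7.0
position: [0.5389, 0.2351, 0.1553]
tcp_rot: [[-0.832, -0.555, -0.004], [-0.555, 0.832, -0.001], [0.004, 0.001, -1.0]]
force: [0.8, -1.0, -1.9]
opening: 0.319
time_s: 7.6
position: [0.5405, 0.2325, 0.1282]
tcp_rot: [[-0.833, -0.553, 0.001], [-0.553, 0.833, 0.0], [-0.001, -0.0, -1.0]]
force: [-0.9, 1.1, -1.4]
opening: 0.316
7.6 [0.5405 0.2325 0.1282] [  12.4   34.4   92.4   -0.    53.2 -111.2]
[array([0.5405259 , 0.23269693, 0.12828358]), array([0.5405259 , 0.23269693, 0.12828358]), array([0.5405259 , 0.23269693, 0.12828358])] 123.56731052733001 [0.08799597 0.04070957 0.00187543]
[0.5404228  0.23285735 0.12826973]
```

View pics/w5.png

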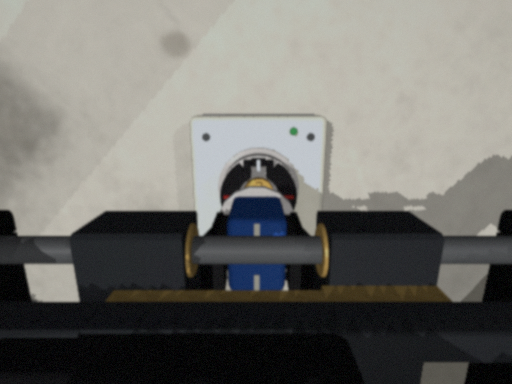

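View pics/s5.png

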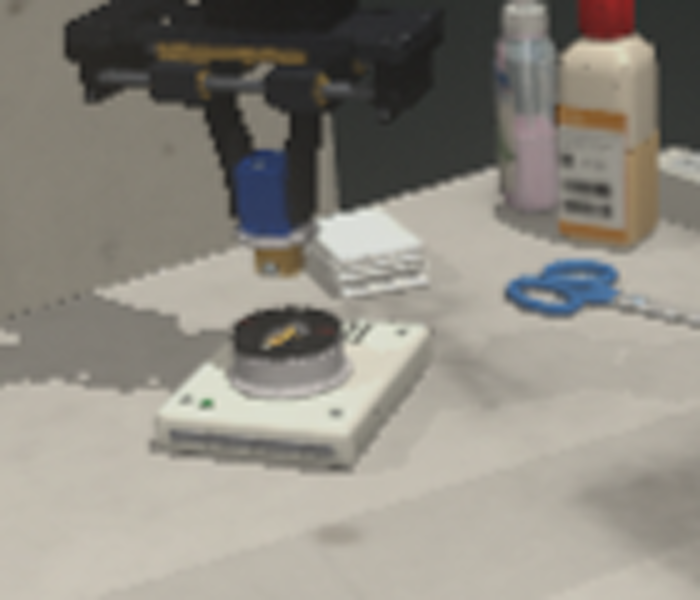

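Run:
```python
import pickle
from h import *
p,d,c,s=pickle.load(open('w5.pkl','rb'))
h=cv2.cvtColor(p,cv2.COLOR_RGB2HSV)
wm=((h[...,1]<110)&(h[...,2]>110)).astype(np.uint8);wm[:218]=0;wm[289:]=0;wm[:,:248]=0;wm[:,266:]=0
wm[238:264]=0
n,l,st,ce=cv2.connectedComponentsWithStats(wm)
for i in range(1,n): print(st[i],ce[i],ray(c,ce[i],s['position'][2]+.0342))
m=np.zeros(d.shape,bool);m[170:225,215:305]=1
red=((h[...,0]<8)|(h[...,0]>172))&(h[...,1]>110)&(h[...,2]>40)&m
n,l,st,ce=cv2.connectedComponentsWithStats(red.astype(np.uint8))
for i in range(1,n):print(st[i],ce[i],ray(c,ce[i],.06))
bl=cv2.inRange(h,(105,120,30),(130,255,255));
for y in (202,205,210):
    xs=np.where(bl[y,215:305])[0]+215;print(y,xs.min(),xs.max())
cv2.imwrite('pics/w5c.png',cv2.resize(p[110:300,180:335,::-1],None,fx=3,fy=3,interpolation=2))
```

```text
[254 224   6  11  66] [256.5 229. ] [[0.52830809 0.22380678 0.1624393 ]]
[254 275   6  14  79] [256.41772152 281.73417722] [[0.55098246 0.23878666 0.1624393 ]]
[222 194   7   6  28] [225.14285714 196.17857143] [[0.55438288 0.21096925 0.06      ]]
[284 195  10   5  38] [289.31578947 196.63157895] [[0.52629849 0.25403187 0.06      ]]
202 234 279
205 233 280
210 232 281
```

View pics/w5c.png

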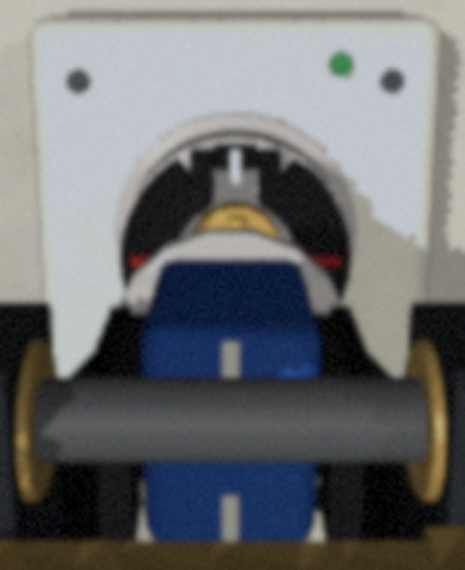

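```bash
python3 -m handwheel '[{"hand":-1,"dx":0,"dy":0.05,"dz":-2,"wx":0,"wy":0,"wz":0},{"hand":-1,"dx":0,"dy":0,"dz":-1,"wx":0,"wy":0,"wz":0},{"hand":-1,"dx":0,"dy":0,"dz":-0.3,"wx":0,"wy":0,"wz":0},{"hand":-1,"dx":0,"dy":0,"dz":0,"wx":0,"wy":0,"wz":0},{"hand":-1,"dx":0,"dy":0,"dz":0,"wx":0,"wy":0,"wz":0}]'; python3 -m handwheel '[{"hand":-1,"dx":0,"dy":0,"dz":-0.3,"wx":0,"wy":0,"wz":0},{"hand":-1,"dx":0,"dy":0,"dz":-0.3,"wx":0,"wy":0,"wz":0},{"hand":-1,"dx":0,"dy":0,"dz":-0.2,"wx":0,"wy":0,"wz":0},{"hand":-1,"dx":0,"dy":0,"dz":0,"wx":0,"wy":0,"wz":0}]'
```

```text
time_s: 8.2
position: [0.5403, 0.2339, 0.095]
tcp_rot: [[-0.832, -0.554, 0.001], [-0.554, 0.832, 0.0], [-0.001, -0.0, -1.0]]
force: [0.5, -0.2, -1.3]
opening: 0.318
time_s: 8.6
position: [0.5397, 0.2338, 0.0862]
tcp_rot: [[-0.832, -0.554, -0.001], [-0.554, 0.832, -0.0], [0.001, 0.0, -1.0]]
force: [-0.3, 0.2, -1.5]
opening: 0.323
```

```bash
python3 -m handwheel '[{"hand":-1,"dx":0,"dy":0,"dz":-0.3,"wx":0,"wy":0,"wz":0},{"hand":-1,"dx":0,"dy":0,"dz":-0.3,"wx":0,"wy":0,"wz":0},{"hand":-1,"dx":0,"dy":0,"dz":0,"wx":0,"wy":0,"wz":0}]'; python3 -m handwheel '[{"hand":-1,"dx":0,"dy":0,"dz":-0.3,"wx":0,"wy":0,"wz":0},{"hand":-1,"dx":0,"dy":0,"dz":-0.3,"wx":0,"wy":0,"wz":0},{"hand":-1,"dx":0,"dy":0,"dz":-0.1,"wx":0,"wy":0,"wz":0},{"hand":-1,"dx":0,"dy":0,"dz":0,"wx":0,"wy":0,"wz":0}]'; python3 w.py w6
```

```text
time_s: 8.9
position: [0.5402, 0.2339, 0.0806]
tcp_rot: [[-0.832, -0.554, 0.0], [-0.554, 0.832, 0.0], [-0.0, -0.0, -1.0]]
force: [-1.1, 1.3, 2.5]
opening: 0.319
time_s: 9.3
position: [0.5403, 0.2339, 0.0741]
tcp_rot: [[-0.832, -0.554, 0.001], [-0.554, 0.832, 0.0], [-0.001, -0.0, -1.0]]
force: [-0.9, -0.0, 5.9]
opening: 0.316
9.3 [0.5403 0.2339 0.0741] [  12.5   39.1   94.1   -0.    46.8 -111.1]
```

View pics/w6.png

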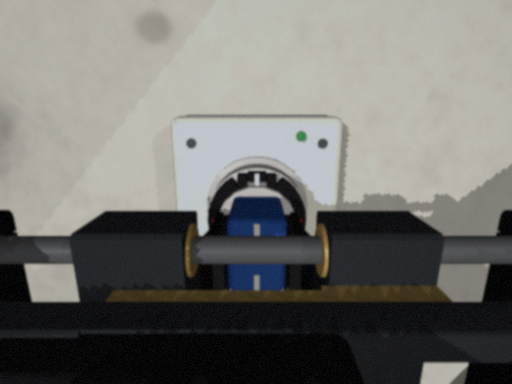

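```bash
for i in 1; do python3 -m handwheel '[{"hand":-1,"dx":0,"dy":0,"dz":-0.2,"wx":0,"wy":0,"wz":0},{"hand":-1,"dx":0,"dy":0,"dz":0,"wx":0,"wy":0,"wz":0},{"hand":-1,"dx":0,"dy":0,"dz":0,"wx":0,"wy":0,"wz":0}]'; python3 -m handwheel '[{"hand":-1,"dx":0,"dy":0,"dz":-0.1,"wx":0,"wy":0,"wz":0},{"hand":-1,"dx":0,"dy":0,"dz":0,"wx":0,"wy":0,"wz":0},{"hand":-1,"dx":0,"dy":0,"dz":0,"wx":0,"wy":0,"wz":0}]'; done
```

```text
time_s: 9.65
position: [0.5403, 0.234, 0.0725]
tcp_rot: [[-0.832, -0.554, 0.001], [-0.554, 0.832, 0.0], [-0.001, -0.0, -1.0]]
force: [-1.8, -0.7, 7.4]
opening: 0.32
time_s: 9.95
position: [0.5403, 0.234, 0.0716]
tcp_rot: [[-0.832, -0.554, 0.001], [-0.554, 0.832, 0.0], [-0.001, -0.0, -1.0]]
force: [-1.6, 0.2, 8.3]
opening: 0.321
```

```bash
python3 -m handwheel '[{"hand":-1,"dx":0,"dy":0,"dz":-0.06,"wx":0,"wy":0,"wz":0},{"hand":-1,"dx":0,"dy":0,"dz":0,"wx":0,"wy":0,"wz":0},{"hand":-1,"dx":0,"dy":0,"dz":0,"wx":0,"wy":0,"wz":-0.05},{"hand":-1,"dx":0,"dy":0,"dz":0,"wx":0,"wy":0,"wz":-0.1},{"hand":-1,"dx":0,"dy":0,"dz":0,"wx":0,"wy":0,"wz":-0.1},{"hand":-1,"dx":0,"dy":0,"dz":0,"wx":0,"wy":0,"wz":-0.1},{"hand":-1,"dx":0,"dy":0,"dz":0,"wx":0,"wy":0,"wz":0},{"hand":-1,"dx":0,"dy":0,"dz":0,"wx":0,"wy":0,"wz":0}]'
cat > r.py <<'E'
from rig import bot
import numpy as np
s=bot.read_state();T=np.array(s['tcp_rot']);print(s['time_s'],np.round(s['position'],4),'yaw_y',np.degrees(np.arctan2(T[1,1],T[0,1])).round(2),'F',np.round(s['force'],1),'M',np.round(s['moment'],3),np.round(s['joint_positions'],1),round(s['tau'][5],3))
E
python3 r.py; python3 w.py w7
```

```text
time_s: 10.75
position: [0.5405, 0.234, 0.0711]
tcp_rot: [[-0.972, -0.235, 0.002], [-0.235, 0.972, 0.0], [-0.002, -0.0, -1.0]]
force: [-1.4, -1.0, 8.6]
opening: 0.319
10.75 [0.5405 0.234  0.0711] yaw_y 103.61 F [-1.4 -1.   8.6] M [-0.059  0.343  0.029] [ 12.5  39.3  94.2  -0.   46.4 -91.1] 0.057
10.75 [0.5405 0.234  0.0711] [ 12.5  39.3  94.2  -0.   46.4 -91.1]
```

View pics/w7.png

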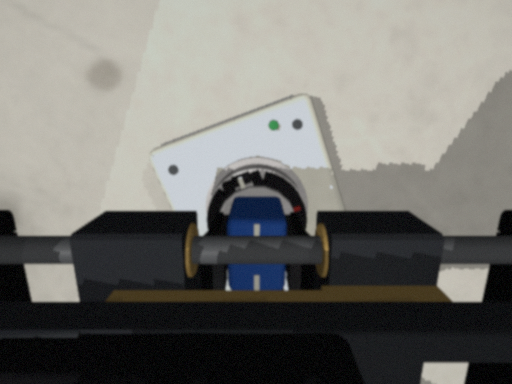

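```bash
python3 -m handwheel '[{"hand":-1,"dx":0,"dy":0,"dz":0,"wx":0,"wy":0,"wz":-0.1},{"hand":-1,"dx":0,"dy":0,"dz":0,"wx":0,"wy":0,"wz":-0.1},{"hand":-1,"dx":0,"dy":0,"dz":0,"wx":0,"wy":0,"wz":-0.1},{"hand":-1,"dx":0,"dy":0,"dz":0,"wx":0,"wy":0,"wz":-0.1},{"hand":-1,"dx":0,"dy":0,"dz":0,"wx":0,"wy":0,"wz":-0.1},{"hand":-1,"dx":0,"dy":0,"dz":0,"wx":0,"wy":0,"wz":-0.1},{"hand":-1,"dx":0,"dy":0,"dz":0,"wx":0,"wy":0,"wz":-0.1},{"hand":-1,"dx":0,"dy":0,"dz":0,"wx":0,"wy":0,"wz":-0.1},{"hand":-1,"dx":0,"dy":0,"dz":0,"wx":0,"wy":0,"wz":-0.1},{"hand":-1,"dx":0,"dy":0,"dz":0,"wx":0,"wy":0,"wz":0}]'; python3 r.py;  python3 -m handwheel '[{"hand":-1,"dx":0,"dy":0,"dz":0,"wx":0,"wy":0,"wz":-0.08},{"hand":-1,"dx":0,"dy":0,"dz":0,"wx":0,"wy":0,"wz":-0.08},{"hand":-1,"dx":0,"dy":0,"dz":0,"wx":0,"wy":0,"wz":0},{"hand":-1,"dx":0,"dy":0,"dz":0,"wx":0,"wy":0,"wz":0}]'; python3 r.py
```

```text
time_s: 11.8
position: [0.5407, 0.2335, 0.0711]
tcp_rot: [[-0.788, 0.616, 0.002], [0.616, 0.788, -0.001], [-0.002, 0.001, -1.0]]
force: [-0.7, -1.2, 9.2]
opening: 0.319
11.8 [0.5407 0.2335 0.0711] yaw_y 51.98 F [-0.7 -1.2  9.2] M [-0.386  0.277  0.1  ] [ 12.5  39.3  94.2  -0.1  46.4 -39.4] 0.414
time_s: 12.2
position: [0.5406, 0.2334, 0.0711]
tcp_rot: [[-0.681, 0.732, 0.002], [0.732, 0.681, -0.001], [-0.002, 0.001, -1.0]]
force: [-0.7, -1.4, 10.1]
opening: 0.322
12.2 [0.5406 0.2334 0.0711] yaw_y 42.92 F [-0.7 -1.4 10.1] M [-0.429  0.271  0.112] [ 12.5  39.3  94.2  -0.1  46.4 -30.3] 0.131
```

```bash
python3 -m handwheel '[{"hand":-1,"dx":0,"dy":0,"dz":0,"wx":0,"wy":0,"wz":-0.08},{"hand":-1,"dx":0,"dy":0,"dz":0,"wx":0,"wy":0,"wz":-0.07},{"hand":-1,"dx":0,"dy":0,"dz":0,"wx":0,"wy":0,"wz":0},{"hand":-1,"dx":0,"dy":0,"dz":0,"wx":0,"wy":0,"wz":0}]'; python3 r.py;  python3 -m handwheel '[{"hand":-1,"dx":0,"dy":0,"dz":0,"wx":0,"wy":0,"wz":-0.04},{"hand":-1,"dx":0,"dy":0,"dz":0,"wx":0,"wy":0,"wz":0},{"hand":-1,"dx":0,"dy":0,"dz":0,"wx":0,"wy":0,"wz":0}]'; python3 r.py;python3 -m handwheel '[{"hand":-1,"dx":0,"dy":0,"dz":0,"wx":0,"wy":0,"wz":-0.04},{"hand":-1,"dx":0,"dy":0,"dz":0,"wx":0,"wy":0,"wz":0},{"hand":-1,"dx":0,"dy":0,"dz":0,"wx":0,"wy":0,"wz":0}]'; python3 r.py
```

```text
time_s: 12.6
position: [0.5405, 0.2334, 0.0711]
tcp_rot: [[-0.564, 0.826, 0.001], [0.826, 0.564, -0.001], [-0.002, 0.001, -1.0]]
force: [-2.0, -2.1, 9.1]
opening: 0.316
12.6 [0.5405 0.2334 0.0711] yaw_y 34.33 F [-2.  -2.1  9.1] M [-0.455  0.255  0.097] [ 12.5  39.3  94.2  -0.1  46.4 -21.7] 0.141
time_s: 12.9
position: [0.5405, 0.2334, 0.0711]
tcp_rot: [[-0.531, 0.848, 0.001], [0.848, 0.531, -0.001], [-0.002, 0.001, -1.0]]
force: [-2.3, -1.6, 8.3]
opening: 0.321
12.9 [0.5405 0.2334 0.0711] yaw_y 32.05 F [-2.3 -1.6  8.3] M [-0.446  0.354  0.143] [ 12.5  39.3  94.2  -0.1  46.4 -19.5] 0.165
time_s: 13.2
position: [0.5405, 0.2334, 0.0711]
tcp_rot: [[-0.499, 0.867, 0.002], [0.867, 0.499, -0.002], [-0.002, 0.0, -1.0]]
force: [-1.6, -1.3, 8.6]
opening: 0.319
13.2 [0.5405 0.2334 0.0711] yaw_y 29.92 F [-1.6 -1.3  8.6] M [-0.4    0.25   0.723] [ 12.5  39.3  94.2  -0.2  46.4 -17.3] 0.711
```

```bash
python3 -m handwheel '[{"hand":-1,"dx":0,"dy":0,"dz":0,"wx":0,"wy":0,"wz":0},{"hand":-1,"dx":0,"dy":0,"dz":0,"wx":0,"wy":0,"wz":0},{"hand":-1,"dx":0,"dy":0,"dz":0,"wx":0,"wy":0,"wz":0},{"hand":-1,"dx":0,"dy":0,"dz":0,"wx":0,"wy":0,"wz":0},{"hand":-1,"dx":0,"dy":0,"dz":0,"wx":0,"wy":0,"wz":0}]'; python3 r.py; python3 w.py w8
python3 - <<'E'
import cv2,pickle
from rig import vision
p,d,c,s=pickle.load(open('w8.pkl','rb'));a=cv2.resize(p[110:300,160:350,::-1],(560,560),interpolation=2)
cv2.imwrite('pics/w8c.png',a)
q,_=vision.capture('scene');cv2.imwrite('pics/s8.png',cv2.resize(q[100:220,130:270,::-1],None,fx=5,fy=5,interpolation=2));cv2.imwrite('pics/s8f.png',q[:,:,::-1])
E
```

```text
time_s: 13.7
position: [0.5405, 0.2334, 0.0711]
tcp_rot: [[-0.499, 0.867, 0.002], [0.867, 0.499, -0.002], [-0.002, 0.001, -1.0]]
force: [-1.5, -1.3, 8.2]
opening: 0.316
13.7 [0.5405 0.2334 0.0711] yaw_y 29.92 F [-1.5 -1.3  8.2] M [-0.399  0.316  0.699] [ 12.5  39.3  94.2  -0.2  46.4 -17.3] 0.707
13.7 [0.5405 0.2334 0.0711] [ 12.5  39.3  94.2  -0.2  46.4 -17.3]
```

View pics/w8c.png

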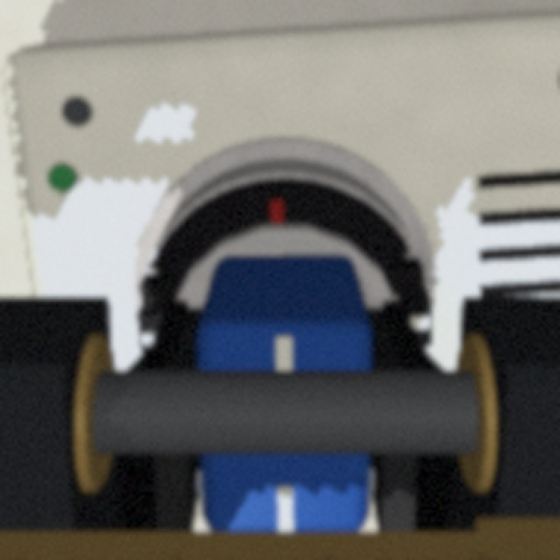

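View pics/s8.png

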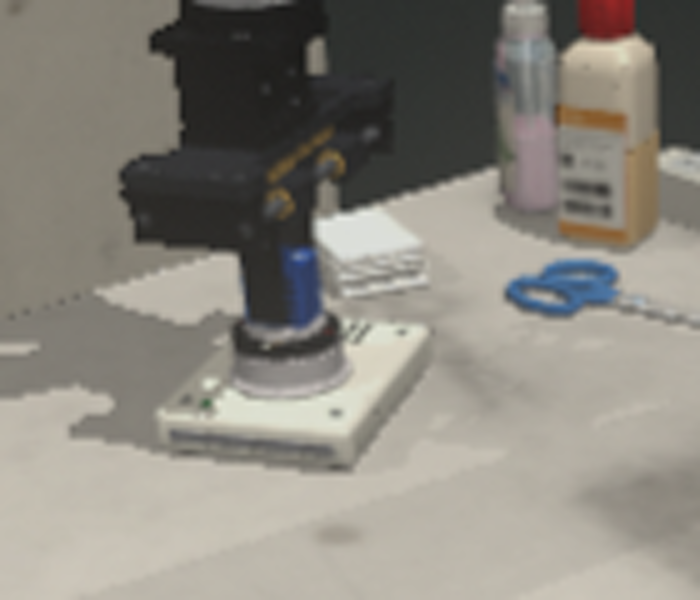

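View pics/s8f.png

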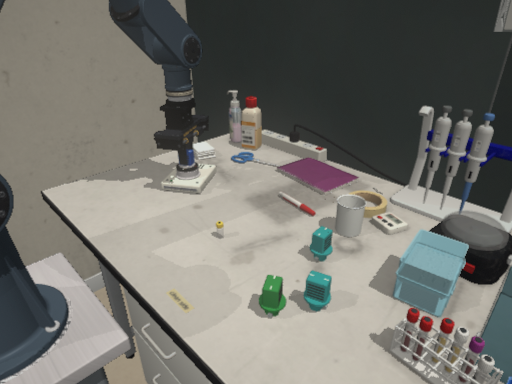

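The red mark (crop pixel 277,210) lines up with the handle's white mark (284,352), and the flange sits on the collar. The vial, beaker, pen and look-alikes are where they were. The stop torque holds steady, so I'm handing in.

```bash
python3 -c "
from rig import hand_in
print(hand_in())"; python3 r.py
```

```text
the job is handed in; nothing more can be done
None
the job is handed in; nothing more can be done
```

I fitted the blue-handled cartridge into the lamp box socket, pushed it down and turned it clockwise to the stop. I handed in at about 14 s of the 42 s, with the arm still gripping it there.

**Final checks**
- **Turn:** the gripper had turned about 93.8° since insertion. The torque jumped from 0.14 to about 0.7 N m at the end, which is the stop, and stayed there for the next 0.5 s. The handle's white mark lined up with the red mark on the collar.
- **Depth:** the wrist height puts it about 21.7 mm in. The spring force of roughly 9–10 N suggests a little less, about 19–20 mm. Both are inside the 19–22 mm range, and it turned with only the spring's resistance.
- **Grip and uprightness:** the tool was vertical to within about 0.15°, and the opening was steady at about 28 mm.
- **Bystanders:** the vial, beaker, pen and look-alikes were where they started in the last scene picture.

**What failed or disagreed**
- My first move command was refused because the rows lacked some keys, and the arm did not move. I resent it with every key filled in.
- I could not read the socket's own turn and plunger positions, so those are inferred from pose, force and pictures.

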